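# Tape measure back into its foam cutout

## Robot

A 6-joint arm with a two-finger parallel gripper is mounted at the origin on a cart in front of the work surface, level with it; the furniture and walls round the work are solid. World frame = base frame: x ahead of the robot, y to its left, z up, the work surface at z = 0. Lengths are in m, angles in rad, forces in N, time in s.
With the tool pointing down it reaches from about 0.275 to 0.85 m from the base axis. Payload 5.2 kg.
Tool frame: the origin (TCP) lies at the very end of the fingers, on their centre line; the grasp point (between the pads) lies behind it (manip.grip_depth is the z of the grasp point in the tool frame, in m); z points along the fingers, y is the line along which they close (so a half turn about z gives the same grasp; the last joint's range is limited). The gripper opens to 85 mm and grips with 20 to 120 N. Pads are 22 mm wide; open, the fingers measure 114 mm over their backs; the gripper's body (76 mm by 85 mm) begins 54 mm behind the grasp point. The pads swing forward as they close: fully open they stand 13 mm farther back than shut.
Start: joints at [0.955, 0.259, 1.535, -0, 1.348, -0.203], TCP at [0.221, 0.504, 0.209] pointing down, gripper open.
Joint ranges: [-3.14, 3.14], [-0.91, 2.08], [0.19, 2.58], [-1.22, 4.36], [0.22, 2.71], [-3.12, 3.12]. Speed limits (rad/s): [2.57, 2.57, 3.14, 3.14, 3.14, 3.14].

## Interface

Orientations are given as a 3x3 rotation matrix whose columns are the frame's x, y, z axes.
In Python, from cell import manip, optics gives the robot as it stands.
- The arm moves only by the shell command python3 -m pendant 'ROWS' [FORCE]. ROWS is JSON, a list that holds one entry, the list of rows, each a list of 5 numbers: the shift along the tool's x, y, z in units of 0.3 m (1.0 is 0.3 m), then the turn about the tool's z in units of 2 rad (1.0 is 2 rad), then the opening, from -1 (shut) to 1 (fully open). A call has 1 to 10 rows; each row is the pose to reach, as a shift and turn from the pose commanded when the call began, along the tool's axes at that moment; what a row does not reach only later rows make up. A row lasts 1/12 s, in which the tool goes at most 41.7 mm and 7.16 degrees, less where a joint would pass 70% of its speed; a pose out of reach is approached as far as the arm can. A call with a number of a shift or a turn outside -1 to 1 is refused whole. A call with a gripper value outside its range is refused whole. The fingers move at their own pace and stop on an object; FORCE is the grip in N (left out, the last holds). Time passes only in rows, so rows that repeat a pose let the fingers close. It gives the time, the measured TCP pose, the force, the opening and the grip force at its end, in the units of the state.
- manip.read_state(): the state, without advancing time (a new reading comes with each control period).
- optics.grab_frame(name): name is "scene" or "top"; returns (picture, depth): 400x640x3 uint8, red, green, blue; 400x640 float32, m along the optical axis (not along the pixel's ray), 0 where there is no reading.
- optics.camera_model(name): a dict with "intrinsics" (3x3 intrinsics, pixels), "eye" and "orientation" of the camera in the world. Camera axes: x right, y up, looking along -z (the intrinsics and any distortion apply to the point x, -y, -z); pixel columns grow to the right and rows downward; lengths in m; the calibration is good to about 2 mm. A picture is of the moment at which its call begins. camera_model takes no time and is no camera call.
- manip.finish_job(): hands the job in; it is judged then, once.
The state is a dict: "clock": time; "joint_positions": joint angles; "qvel": joint speeds; "tau": joint torques, N m; "eef_pos": TCP position; "tool_rot": TCP orientation; "contact_force": force on the tool from outside, world axes, zero at the start; "moment": the same for the moment, N m; "opening": finger opening in m; "grip_force": force on a finger pad.
Only numpy, scipy, OpenCV 4.12 (cv2) and the standard library are available. Lean on these libraries where they do the work, as an engineer would, in place of code of your own. Each camera call takes 0.05 s, during which the arm holds its last target. There are 200 camera calls.

## Task

Put the yellow tape measure back into its cutout in the foam tool insert: the rectangular one with soft foam lips, next to the round one. Stand it upright in line with the cutout, press it down until it sits fully home on the bottom, and let go. Leave the multimeter and the blue tape roll where they lie on the bench.

Things in the scene. Friction and masses are not known exactly. Their poses are not given: they have to be found in the camera images.
- tape_centre (a point): Yellow-black tape measure standing on its edge, 59 mm tall, about 0.21 kg. Point: middle of its underside. z up; x across its two flat side faces, 30 mm apart (grip these); y along its length, body 35 mm either way, thin hook 5 mm more at +y. Grip at mid-length, high: when seated only the top 35 mm stand above the foam. Top corners are rounded.
- tape_pocket (a point): Centre of the cutout's flat bottom, 10 mm above the bench; foam top (dark, in a fixed grey tray 208x248 mm) 24 mm higher. z up; y along the cutout, 86 mm, rigid ends; x across. Springy lips on both long sides: mouth 48 mm wide, bevelled to a 28 mm gap from 10 mm above the bottom down; they yield to a push of about 10 N. Tape measure fits either way round. Round cutout at y -120 mm: not for it.
- multimeter: Bystander: yellow and black hand multimeter lying on its back on the bench, 118 x 76 x 37 mm, origin at the middle of its underside, x along its length. Not to be moved.
- tape_roll: Bystander: small roll of blue tape lying flat on the bench, 62 mm across, 19 mm high, origin at the middle of its underside. Not to be moved. (Beyond x = 0.6 m, behind the work, stand drawer cabinets about 0.3 m tall: cross over in front of them.)
Not all that is in view belongs to the job. What is shaped like the part that bears tape_centre but purple, red or white is not meant.

How it is judged:
At the end, for the whole second after the job is handed in: The tape measure stands in the rectangular cutout, released: its underside within 5 mm of the cutout's bottom, its centre within 18 mm of the cutout's centre, its length within 14 degrees of the cutout's long direction (either way round), upright within 10 degrees (z of tape_centre in the frame of tape_pocket between -0.005 and 0.005 m and horizontal distance between tape_centre and tape_pocket below 0.018 m and angle between the y axis of tape_centre and the y axis of tape_pocket, either way round below 0.25 rad and angle between tape_centre's own z axis and vertical below 0.17 rad); the robot touches nothing.
It fails at once if the multimeter is shifted by more than 40 mm (distance of multimeter from where it was at the start of the episode above 0.04 m).
It fails at once if the blue tape roll is shifted by more than 40 mm (distance of tape_roll from where it was at the start of the episode above 0.04 m).
It also fails if it takes over 45 s, if anything falls off the work surface, if the arm or the gripper's body presses on something with over 40 N, if the wrist force passes 120 N, or if a joint passes its speed limit or range.

## Working session

There is one attempt and no reset: what is moved stays moved. The work goes in short steps, Python scripts to look and compute and a shell command to move; the robot and the scene stay as the last step left them, time stands still between calls to the robot, and variables do not carry over. Pictures are saved under pics/ and viewed, at most 11 in all, crops included, and the job is handed in when it is done.

```bash
mkdir -p pics
cat > h.py <<'E'
import numpy as np, cv2
from cell import manip, optics
def grab(n):
    p,d=optics.grab_frame(n); return p,d,optics.camera_model(n)
def cloud(d,c):
    K=np.array(c["intrinsics"]);v,u=np.indices(d.shape)
    P=np.stack([(u-K[0,2])/K[0,0]*d,-(v-K[1,2])/K[1,1]*d,-d],-1)
    return P@np.array(c["orientation"]).T+np.array(c["eye"])
E
python3 - <<'E'
from h import *
for n in("scene","top"):
    p,d,c=grab(n); cv2.imwrite(f"pics/{n}1.png",p[...,::-1]); np.savez(f"{n}1.npz",p=p,d=d,X=cloud(d,c)); print(c)
print(manip.grip_depth, manip.read_state())
E
```

```text
{'intrinsics': array([[384.73313766,   0.        , 323.36958541],
       [  0.        , 384.73313766, 196.9128526 ],
       [  0.        ,   0.        ,   1.        ]]), 'eye': array([-0.04911669, -0.55737323,  0.71881163]), 'orientation': array([[ 0.6410343 ,  0.49605054, -0.58566961],
       [-0.76748966,  0.42014677, -0.48418624],
       [ 0.00588635,  0.75987535,  0.65004215]])}
{'intrinsics': array([[394.94526905,   0.        , 327.47390834],
       [  0.        , 394.94526905, 193.95136477],
       [  0.        ,   0.        ,   1.        ]]), 'eye': array([ 0.49378723, -0.06112151,  1.01830071]), 'orientation': array([[-0.02609509,  0.99844578, -0.04924504],
       [-0.9993852 , -0.02721012, -0.02210956],
       [-0.02341516,  0.04863781,  0.99854198]])}
-0.0187 {'clock': 0.1, 'joint_positions': array([ 9.55244391e-01,  2.59286968e-01,  1.53599600e+00, -1.10747793e-05,
        1.34798177e+00, -2.02848985e-01]), 'qvel': array([-1.11170824e-03, -1.65109424e-03, -1.03828929e-03, -7.12435969e-04,
       -7.90419936e-04, -6.54935359e-07]), 'tau': array([ 3.04674148e-03, -4.46970105e+01, -2.91248435e+01, -3.67252323e-04,
        6.29071263e-03, -4.79639198e-05]), 'eef_pos': array([0.22030064, 0.503389  , 0.20783981]), 'tool_rot': array([[-9.16040882e-01,  4.01083766e-01, -9.56656929e-04],
       [ 4.01084774e-01,  9.16039913e-01, -1.37141591e-03],
       [ 3.26283271e-04, -1.63997357e-03, -9.99998602e-01]]), 'contact_force': array([-0.19078107, -0.06098311, -0.5971373 ]), 'moment': array([ 0.01517255, -0.01012734,  0.02371448]), 'grip_force': 0.0, 'opening': 0.08533403531003081}
```

View pics/scene1.png

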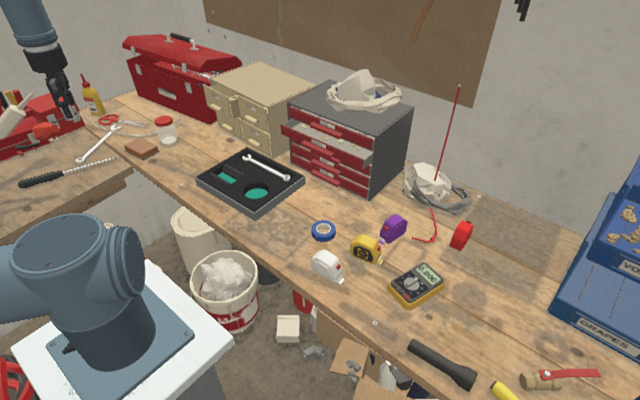

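View pics/top1.png

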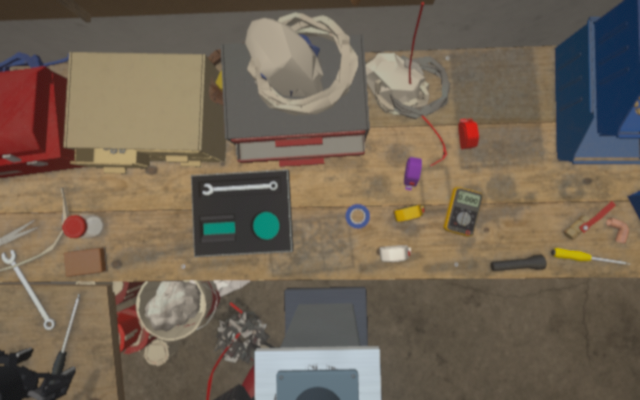

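The pictures show the yellow tape at top (409,213) and scene (366,250). The rectangular cutout with its green bottom is at top (219,229), and the round one at (266,226). The blue roll lies at (357,215) and the multimeter at (463,211). The white and purple tapes are the lookalikes.

Run:
```python
from h import *
z=np.load("top1.npz");p,d,X=z['p'],z['d'],z['X']
hsv=cv2.cvtColor(p,cv2.COLOR_RGB2HSV)
def rect(m,u0,u1,v0,v1,name,zr):
    q=np.zeros_like(m,bool);q[v0:v1,u0:u1]=True
    m=m&q&(X[...,2]>zr[0])&(X[...,2]<zr[1])&(d>0)
    P=X[m]; (c,s,a)=cv2.minAreaRect(P[:,:2].astype(np.float32))
    B=cv2.boxPoints((c,s,a))
    print(name,len(P),'c',np.round(c,4),'size',np.round(s,4),'ang',a,'z med/max',np.median(P[:,2]),P[:,2].max(),'mean',P.mean(0).round(4)); return P
H,S,V=[hsv[...,i].astype(int) for i in range(3)]
g=(H>70)&(H<95)&(S>120)&(V>60)
rect(g,195,243,210,245,'pocket',(-.1,.1))
rect(g,246,290,205,245,'round',(-.1,.1))
o=np.ones_like(g)
rect(o,385,432,198,228,'tape top',(.05,.07))
rect(o,385,432,198,228,'tape all',(.02,.07))
rect((H>15)&(H<35)&(S>150),385,432,198,228,'tape yellow',(.04,.07))
rect(o,340,376,198,232,'roll',(.01,.05))
rect(o,438,485,180,240,'mm',(.01,.06))
rect(o,370,415,235,268,'white',(.03,.08))
rect(o,400,428,150,190,'purple',(.03,.08))
rect(o,190,293,168,258,'tray',(.025,.045))
z2=np.load("scene1.npz");X=z2['X'];d=z2['d'];p=z2['p']
rect(np.ones(d.shape,bool),345,390,228,268,'tape scene top',(.053,.07))
hsv=cv2.cvtColor(p,cv2.COLOR_RGB2HSV);H,S,V=[hsv[...,i].astype(int) for i in range(3)]
rect((H>70)&(H<95)&(S>120)&(V>60),205,242,165,192,'pocket scene',(-.1,.1))
cv2.imwrite("pics/c1.png",np.hstack([cv2.resize(p[220:280,335:395,::-1],(390,390)),cv2.resize(z['p'][190:240,380:430,::-1],(390,390))]))
```

```text
pocket 375 c [0.4647 0.239 ] size [0.0299 0.0878] ang 1.6086457967758179 z med/max 0.011050848345576236 0.030513944296549744 mean [0.4643 0.242  0.0116]
round 600 c [0.4683 0.119 ] size [0.0708 0.0691] ang 23.05360984802246 z med/max 0.010917092287320851 0.03744006248957332 mean [0.4677 0.1205 0.012 ]
tape top 270 c [ 0.4918 -0.242 ] size [0.0313 0.0635] ang 15.571789741516113 z med/max 0.0569331945749576 0.06353184317624472 mean [ 0.4911 -0.2379  0.0566]
tape all 398 c [ 0.4912 -0.2399] size [0.034  0.0709] ang 12.404502868652344 z med/max 0.054678113676411066 0.06353184317624472 mean [ 0.491  -0.2356  0.0516]
tape yellow 321 c [ 0.4897 -0.2367] size [0.031  0.0629] ang 12.070751190185547 z med/max 0.056277734515075784 0.06353184317624472 mean [ 0.4895 -0.2344  0.0546]
roll 346 c [ 0.4867 -0.1121] size [0.0605 0.058 ] ang 88.95613861083984 z med/max 0.019461345295188615 0.02378102858642317 mean [ 0.4866 -0.1131  0.0195]
mm 1356 c [ 0.4915 -0.3794] size [0.0744 0.1155] ang 73.44459533691406 z med/max 0.025311392081754425 0.03983967615853812 mean [ 0.4915 -0.3761  0.0248]
white 392 c [ 0.3925 -0.2016] size [0.0333 0.0713] ang 1.8868175745010376 z med/max 0.055486780596972984 0.06308726261868802 mean [ 0.3938 -0.1984  0.0526]
purple 392 c [ 0.594  -0.2521] size [0.0342 0.0701] ang 79.36090850830078 z med/max 0.054767502604801455 0.0637863464851427 mean [ 0.5933 -0.2501  0.0526]
tray 6584 c [0.5024 0.1799] size [0.2082 0.2486] ang 1.814475417137146 z med/max 0.033992257656119795 0.04125387940539149 mean [0.5022 0.1794 0.0334]
tape scene top 207 c [ 0.492  -0.2442] size [0.0333 0.0579] ang 21.549705505371094 z med/max 0.05815988082989798 0.06244140258716757 mean [ 0.4899 -0.2423  0.0579]
pocket scene 98 c [0.4626 0.2362] size [0.0928 0.041 ] ang 86.70120239257812 z med/max 0.012050039318741212 0.03727103296443435 mean [0.4677 0.2455 0.0141]
```

View pics/c1.png

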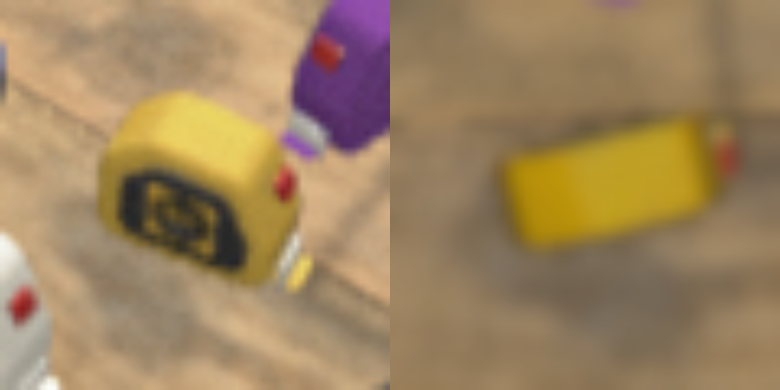

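```bash
python3 -m pendant '[[[-0.1,-0.1,-0.05,0.05,1],[-0.9,-0.95,-0.05,0.47,0.3],[-0.9,-0.95,-0.05,0.47,0.3],[-0.9,-0.95,-0.05,0.47,0.3],[-0.9,-0.95,-0.05,0.47,0.3],[-0.9,-0.95,-0.05,0.47,0.3],[-0.9,-0.95,-0.05,0.47,0.3],[-0.9,-0.95,-0.05,0.47,0.3],[-0.9,-0.95,-0.05,0.47,0.3],[-0.9,-0.95,-0.05,0.47,0.3]]]' 40
cat > go.py <<'E'
import sys
from h import *
s=manip.read_state();R=np.array(s["tool_rot"]);t=np.array([float(a) for a in sys.argv[1:4]])
w=np.deg2rad(float(sys.argv[4]));a=np.arctan2(R[1,1],R[0,1])
dt=(a-w+np.pi/2)%np.pi-np.pi/2
print("units",((t-s["eef_pos"])@R/.3).round(3),"turn",round(dt/2,3),"yaw",np.rad2deg(a),"p",np.round(s["eef_pos"],4),"F",np.round(s["contact_force"],1),"open",s["opening"],"grip",s["grip_force"],"t",s["clock"],"q",np.round(s["joint_positions"],2))
E
python3 go.py .4905 -.2385 .12 12.5
```

```text
clock: 0.93
eef_pos: [0.3544, 0.1308, 0.2236]
tool_rot: [[-0.214, 0.977, 0.0], [0.977, 0.214, -0.002], [-0.002, 0.0, -1.0]]
contact_force: [0.7, 0.5, -0.4]
opening: 0.0557
grip_force: 0.0
units [-1.299  0.18   0.347] turn -0.001 yaw 12.33335613586186 p [0.3544 0.1308 0.2236] F [ 0.7  0.5 -0.4] open 0.05570654282902528 grip 0.0 t 0.9333 q [ 0.06 -0.08  1.87 -0.    1.34 -0.16]
```

```bash
python3 -m pendant '[[[-1,0.14,0.2,0,0.3],[-1,0.14,0.2,0,0.3],[-1,0.14,0.2,0,0.3],[-1,0.14,0.2,0,0.3],[-1,0.14,0.2,0,0.3],[-1,0.14,0.2,0,0.3],[-1,0.14,0.2,0,0.3],[-1,0.14,0.2,0,0.3],[-1,0.14,0.2,0,0.3]]]' >/dev/null
python3 go.py .4905 -.2385 .12 12.5
```

```text
units [-0.301  0.039  0.141] turn -0.002 yaw 12.25820282833804 p [ 0.46   -0.1528  0.1622] F [-0.7  0.2  0. ] open 0.05546636629983723 grip 0.0 t 1.6833 q [-0.55  0.18  1.76 -0.    1.21 -0.76]
```

```bash
python3 -m pendant '[[[-0.15,0.02,0.07,0,0.3],[-0.3,0.04,0.14,0,0.3],[-0.3,0.04,0.14,0,0.3],[-0.3,0.04,0.14,0,0.3],[-0.3,0.04,0.14,0,0.3]]]' >/dev/null
python3 go.py .4905 -.2385 .032 12.5
python3 - <<'E'
from h import *
p,d,c=grab("scene");cv2.imwrite("pics/s2.png",cv2.resize(p[170:310,280:460,::-1],(720,560)))
E
```

```text
units [-0.018 -0.002  0.296] turn -0.0 yaw 12.460033537686439 p [ 0.49   -0.2334  0.1209] F [-0.   0.3 -0. ] open 0.05560864868717633 grip 0.0 t 2.1 q [-0.65  0.32  1.67  0.    1.15 -0.87]
```

View pics/s2.png

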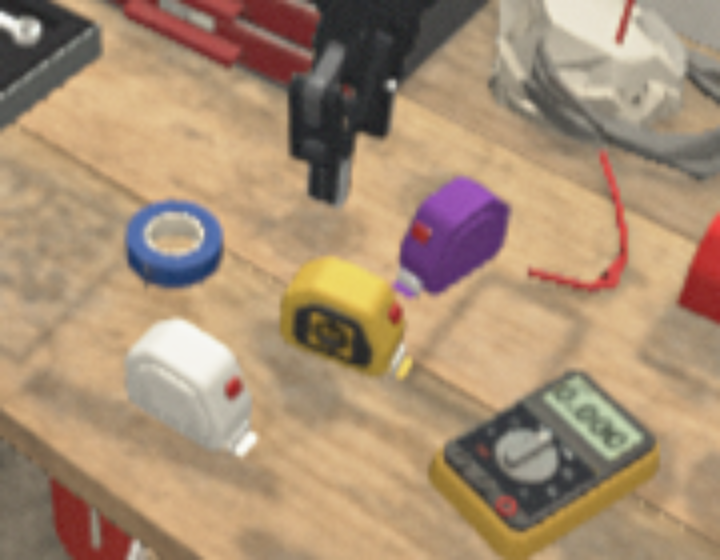

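The fingers hover over the yellow tape (crop 345,315) and are clear of the purple and white ones. I'll descend and grip.

```bash
python3 -m pendant '[[[-0.01,0,0.1,0,0.3],[-0.01,0,0.2,0,0.3],[-0.01,0,0.26,0,0.3],[-0.01,0,0.29,0,0.3],[-0.01,0,0.29,0,0.3]]]' 50 >/dev/null
python3 go.py .4905 -.2385 .032 12.5
python3 -m pendant '[[[0,0,0,0,-0.6],[0,0,0,0,-0.6],[0,0,0,0,-0.6],[0,0,0,0,-0.6],[0,0,0,0,-0.6],[0,0,0,0,-0.6]]]' 50
python3 go.py .4905 -.2385 .17 12.5
```

```text
units [-0.011 -0.001  0.005] turn 0.001 yaw 12.571763295228992 p [ 0.4901 -0.2352  0.0336] F [-0.1  0.6  0.7] open 0.0557088540284909 grip 0.0 t 2.5667 q [-0.65  0.43  1.76  0.    0.95 -0.87]
clock: 3.07
eef_pos: [0.4931, -0.2381, 0.0363]
tool_rot: [[-0.216, 0.976, 0.004], [0.976, 0.216, -0.002], [-0.002, 0.003, -1.0]]
contact_force: [2.6, 2.6, 6.3]
opening: 0.0174
grip_force: 3.2
units [-0.001 -0.007 -0.446] turn -0.0 yaw 12.467122719748547 p [ 0.4931 -0.2381  0.0363] F [2.6 2.6 6.3] open 0.01736113356962075 grip 3.2404382141976384 t 3.0667 q [-0.65  0.43  1.76  0.    0.95 -0.87]
```

Run:
```python
from h import *
p,d,c=grab("scene");q,_,_=grab("top")
cv2.imwrite("pics/s3.png",np.hstack([cv2.resize(p[210:290,320:410,::-1],(450,400)),cv2.resize(q[170:250,370:440,::-1],(350,400))]))
```

```text
(no output)
```

View pics/s3.png

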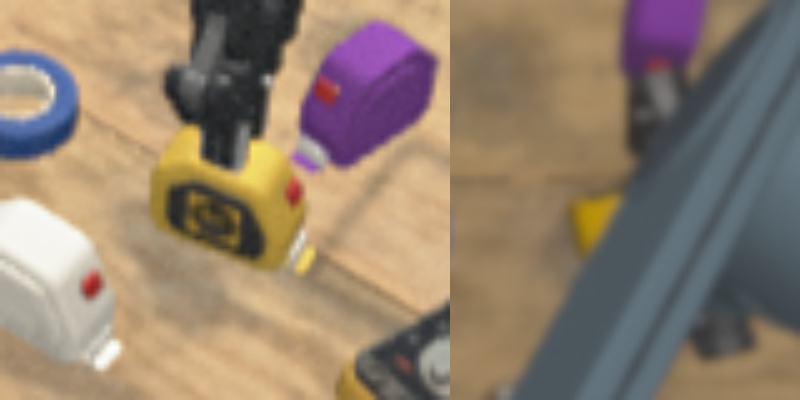

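The tape still stands upright, but the near finger's tip, at crop (225,165), sits only at its top edge. I'll check this against the projected TCP.

Run:
```python
from h import *
s=manip.read_state();R=np.array(s["tool_rot"]);t=s["eef_pos"];print(t,s["opening"],s["grip_force"],s["contact_force"])
p,d,c=grab("scene");X=cloud(d,c);K=c["intrinsics"]
for off in ([0,0,0],[0,-.015,0],[0,-.015,-.02],[0,.015,0],[0,-.02,-.03]):
    q=(t+R@np.array(off)-c["eye"])@c["orientation"]; u=K[0,0]*q[0]/-q[2]+K[0,2]; v=K[1,1]*-q[1]/-q[2]+K[1,2]
    print(off,"crop",(u-320)*5,(v-210)*5,"depth",-q[2])
# fingertip points: crop(210..245,135..165)
for v in range(233,250,2):
    print(v,p[v,365],X[v,365].round(3))
m=(X[...,2]>.02)&(X[...,2]<.075)&(d>0)
hsv=cv2.cvtColor(p,cv2.COLOR_RGB2HSV);y=(hsv[...,0]>18)&(hsv[...,0]<32)&(hsv[...,1]>150)
q=np.zeros_like(y);q[230:268,345:390]=True
P=X[y&m&q];print("tape",cv2.minAreaRect(P[:,:2].astype(np.float32)),P[:,2].max())
```

```text
[ 0.49309827 -0.23808074  0.0363409 ] 0.01700875319727246 3.2647107859338576 [1.44531183 2.6253349  6.58792795]
[0, 0, 0] crop 223.76791069173407 177.1296048861747 depth 0.9157905895645445
[0, -0.015, 0] crop 211.41572144554914 198.24343365300152 depth 0.9056784782682529
[0, -0.015, -0.02] crop 214.35170604555168 169.3977179474487 depth 0.8926470058117648
[0, 0.015, 0] crop 235.85029467156858 156.47695932182145 depth 0.925902700860836
[0, -0.02, -0.03] crop 211.5975645284223 161.79155532894498 depth 0.8827605658180901
233 [43 45 41] [ 0.448 -0.262  0.13 ]
235 [47 45 45] [ 0.45  -0.261  0.122]
237 [34 38 39] [ 0.458 -0.257  0.106]
239 [39 45 43] [ 0.474 -0.248  0.081]
241 [39 40 44] [ 0.474 -0.248  0.074]
243 [75 67 59] [ 0.474 -0.249  0.068]
245 [229 190  88] [ 0.478 -0.248  0.057]
247 [171 140  59] [-0.049 -0.557  0.719]
249 [75 72 65] [ 0.476 -0.25   0.047]
tape ((0.48790135979652405, -0.24317456781864166), (0.031513940542936325, 0.0677090585231781), 8.150046348571777) 0.060434875611257044
```

```bash
python3 -m pendant '[[[0,0,-0.05,0,0.3],[0,0,-0.2,0,0.3],[0,0,-0.2,0,0.3],[0,0,-0.2,0,0.3],[0,0,-0.2,0,0.3],[0,0,-0.2,0,0.3]]]' 50
python3 - <<'E'
from h import *
s=manip.read_state();R=np.array(s["tool_rot"]);t=s["eef_pos"]
p,d,c=grab("scene");X=cloud(d,c);K=c["intrinsics"]
L=(X-t)@R   # tool frame
m=(d>0)&(p.max(-1)<110)&(abs(L[...,0])<.02)&(abs(L[...,1])<.07)&(L[...,2]>-.1)&(X[...,2]>.064)
P=L[m];print(len(P))
for side in(P[:,1]<0,P[:,1]>0):
    Q=P[side]; 
    if len(Q): i=np.argsort(-Q[:,2])[:8]; print(Q[i].round(4), (Q[i]@R.T+t).round(3)[:2], Q.mean(0).round(3))
cv2.imwrite("pics/s4.png",cv2.resize(p[190:280,310:410,::-1],(600,540)))
E
```

```text
clock: 3.72
eef_pos: [0.4905, -0.2371, 0.0937]
tool_rot: [[-0.216, 0.976, -0.002], [0.976, 0.216, 0.001], [0.001, -0.001, -1.0]]
contact_force: [-0.3, -0.0, -0.8]
opening: 0.0556
grip_force: 0.0
319
[[-0.0031 -0.0339 -0.0281]
 [ 0.0018 -0.0334 -0.0284]
 [-0.0074 -0.0331 -0.0295]
 [-0.0068 -0.0381 -0.0337]
 [-0.0083 -0.0366 -0.0361]
 [-0.0029 -0.0404 -0.0369]
 [ 0.004  -0.0408 -0.037 ]
 [-0.0049 -0.0398 -0.0373]] [[ 0.458 -0.248  0.122]
 [ 0.458 -0.243  0.122]] [-0.005 -0.046 -0.076]
[[-0.0058  0.0299 -0.0272]
 [-0.001   0.0292 -0.0288]
 [-0.0086  0.0282 -0.0299]
 [ 0.0005  0.0264 -0.0305]
 [-0.0037  0.0282 -0.0308]
 [-0.0059  0.0285 -0.0315]
 [ 0.0034  0.0273 -0.0316]
 [-0.0112  0.0274 -0.0316]] [[ 0.521 -0.236  0.121]
 [ 0.519 -0.232  0.122]] [-0.009  0.031 -0.06 ]
```

View pics/s4.png

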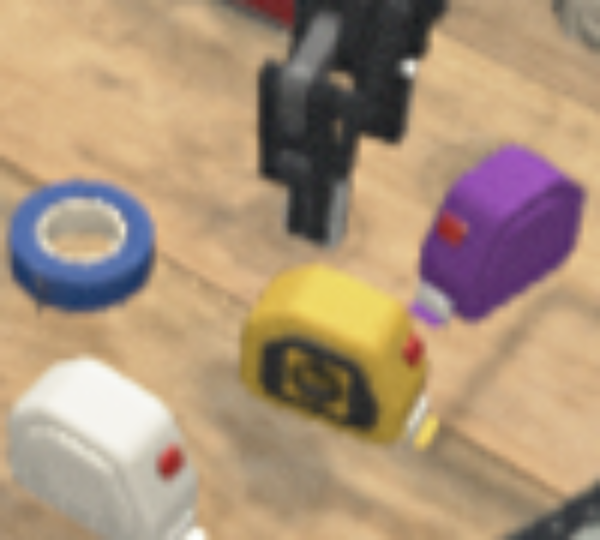

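At 55 mm opening the fingertips measure about 28 mm above the reported TCP. That matches the tip contact on the tape's top, so I'll descend further by that amount, in stages, watching the force.

```bash
python3 -m pendant '[[[0,0,0.1,0,0.3],[0,0,0.18,0,0.3],[0,0,0.2,0,0.3],[0,0,0.2,0,0.3]]]' 50
python3 -m pendant '[[[0,0,0.05,0,0.3],[0,0,0.09,0,0.3],[0,0,0.09,0,0.3]]]' 50
python3 -m pendant '[[[0,0,0,0,-0.6],[0,0,0,0,-0.6],[0,0,0,0,-0.6],[0,0,0,0,-0.6],[0,0,0,0,-0.6],[0,0,0,0,-0.6]]]' 50
```

```text
clock: 4.1
eef_pos: [0.4891, -0.236, 0.0318]
tool_rot: [[-0.216, 0.976, -0.005], [0.976, 0.216, 0.004], [0.005, -0.004, -1.0]]
contact_force: [0.3, -0.3, 0.1]
opening: 0.0552
grip_force: 0.0
clock: 4.35
eef_pos: [0.4905, -0.237, 0.0065]
tool_rot: [[-0.216, 0.976, -0.002], [0.976, 0.216, 0.002], [0.002, -0.002, -1.0]]
contact_force: [0.7, 0.9, -0.2]
opening: 0.0557
grip_force: 0.0
clock: 4.85
eef_pos: [0.4921, -0.2381, 0.0089]
tool_rot: [[-0.216, 0.976, 0.002], [0.976, 0.216, -0.001], [-0.002, 0.001, -1.0]]
contact_force: [-0.5, 0.3, 6.9]
opening: 0.029
grip_force: 50.2
```

```bash
python3 -m pendant '[[[0,0,-0.03,0,-0.6],[0,0,-0.15,0,-0.6],[0,0,-0.3,0,-0.6],[0,0,-0.4,0,-0.6],[0,0,-0.4,0,-0.6],[0,0,-0.4,0,-0.6]]]' 60
cat > tp.py <<'E'
from h import *
s=manip.read_state();R=np.array(s["tool_rot"]);t=s["eef_pos"]
import sys
for n in ("scene","top"):
    p,d,c=grab(n);X=cloud(d,c)
    L=(X-t)@R
    hsv=cv2.cvtColor(p,cv2.COLOR_RGB2HSV);y=(hsv[...,0]>18)&(hsv[...,0]<32)&(hsv[...,1]>140)&(d>0)&(np.abs(L).max(-1)<.06)
    P=L[y];
    if len(P)<20: print(n,len(P)); continue
    print(n,len(P),"tool x",np.percentile(P[:,0],[1,5,95,99]).round(4),"y",np.percentile(P[:,1],[2,98]).round(4),"z",np.percentile(P[:,2],[1,99]).round(4))
    # side face plane
    S=P[(P[:,1]<-.010)&(P[:,2]>-.02)]
    if len(S)>15:
        A=np.c_[S[:,0],S[:,2],np.ones(len(S))];print(" face y=a x+b z+c",np.linalg.lstsq(A,S[:,1],rcond=None)[0].round(3))
    for lo,hi in((-.06,-.02),(-.02,0),(0,.06)):
        Q=P[(P[:,2]>lo)&(P[:,2]<hi)]
        if len(Q)>5: print(" z",lo,hi,"x",Q[:,0].min().round(4),Q[:,0].max().round(4))
    m=np.argwhere(y);v,u=m.min(0);cv2.imwrite(f"pics/{sys.argv[1]}_{n}.png",cv2.resize(p[max(v-30,0):v+70,max(u-30,0):u+70,::-1],(500,500)))
E
python3 tp.py g1; python3 go.py .4645 .2395 .12 1.8
```

```text
clock: 5.35
eef_pos: [0.4926, -0.2385, 0.1303]
tool_rot: [[-0.216, 0.976, 0.004], [0.976, 0.216, -0.003], [-0.004, 0.003, -1.0]]
contact_force: [-0.3, 1.0, -3.2]
opening: 0.029
grip_force: 60.1
scene 354 tool x [-0.0441 -0.0373  0.0263  0.0286] y [-0.0176  0.012 ] z [-0.0507  0.0047]
 face y=a x+b z+c [-0.014 -0.005 -0.015]
 z -0.06 -0.02 x -0.0368 0.029
 z -0.02 0 x -0.0382 0.0286
 z 0 0.06 x -0.0468 0.0242
top 116 tool x [0.0162 0.0185 0.0346 0.0348] y [-0.012   0.0136] z [-0.0479 -0.0095]
 z -0.06 -0.02 x 0.0154 0.0347
 z -0.02 0 x 0.0344 0.035
units [1.569 0.259 0.025] turn 0.093 yaw 12.494507000465976 p [ 0.4904 -0.2369  0.1268] F [-0.7  1.  -2.9] open 0.028718372028169868 grip 60.0795496936189 t 5.45 q [-0.65  0.32  1.66 -0.    1.16 -0.87]
```

View pics/g1_scene.png

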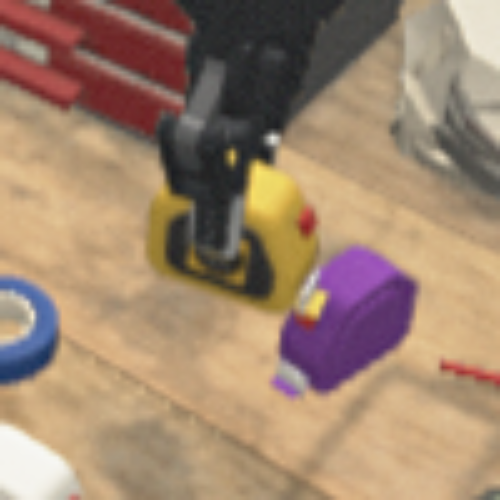

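The tape is held upright, with its hook end toward -y. I'll carry it over to the cutout.

```bash
python3 -m pendant '[[[0.05,0.01,0,0,-0.6],[0.15,0.03,0,0,-0.6],[0.28,0.05,0,0.03,-0.6],[0.41,0.07,0,0.06,-0.6],[0.54,0.09,0,0.093,-0.6],[0.67,0.11,0,0.093,-0.6],[0.8,0.13,0,0.093,-0.6],[0.92,0.15,0,0.093,-0.6],[1,0.165,0,0.093,-0.6],[1,0.165,0,0.093,-0.6]]]' 60 >/dev/null; python3 go.py .4645 .245 .1 1.8
```

```text
units [ 0.58  -0.003  0.088] turn 0.002 yaw 2.077904482552787 p [0.4718 0.0712 0.1258] F [-0.9 -0.1 -1.7] open 0.02902541105386365 grip 59.96983695833478 t 6.2833 q [-0.09  0.21  1.82  0.    1.12 -0.12]
```

```bash
python3 -m pendant '[[[0.1,0,0.02,0,-0.6],[0.22,0,0.04,0,-0.6],[0.34,0,0.06,0,-0.6],[0.46,0,0.09,0,-0.6],[0.54,0,0.09,0,-0.6],[0.58,-0.003,0.09,0.002,-0.6],[0.58,-0.003,0.09,0.002,-0.6],[0.58,-0.003,0.09,0.002,-0.6],[0.58,-0.003,0.09,0.002,-0.6]]]' 60 >/dev/null; python3 go.py .4645 .245 .06 1.8
cat > vw.py <<'E'
from h import *
import sys
p,d,c=grab("scene");X=cloud(d,c);s=manip.read_state();R=np.array(s["tool_rot"]);t=s["eef_pos"]
L=(X-t)@R
hsv=cv2.cvtColor(p,cv2.COLOR_RGB2HSV);y=(hsv[...,0]>18)&(hsv[...,0]<32)&(hsv[...,1]>140)&(d>0)&(np.abs(L).max(-1)<.065)
P=X[y];print(len(P),"tape x",np.percentile(P[:,0],[1,50,99]).round(4),"y",np.percentile(P[:,1],[1,3,97,99]).round(4),"z",np.percentile(P[:,2],[1,99]).round(4))
print("tool-x",np.percentile(L[y][:,0],[1,3,97,99]).round(4))
cv2.imwrite(f"pics/{sys.argv[1]}.png",cv2.resize(p[125:225,180:310,::-1],(780,600)))
E
python3 vw.py v1
```

```text
units [ 0.02  -0.009  0.132] turn -0.002 yaw 1.6091286748191145 p [0.4675 0.239  0.0996] F [ 1.  -0.4 -2.5] open 0.028914938697895468 grip 59.975714355823584 t 7.0333 q [ 0.26  0.32  1.74 -0.    1.08  0.23]
249 tape x [0.4513 0.4636 0.4933] y [0.1997 0.2004 0.2614 0.2679] z [0.0632 0.1528]
tool-x [-0.0389 -0.0382  0.0226  0.0295]
```

View pics/v1.png

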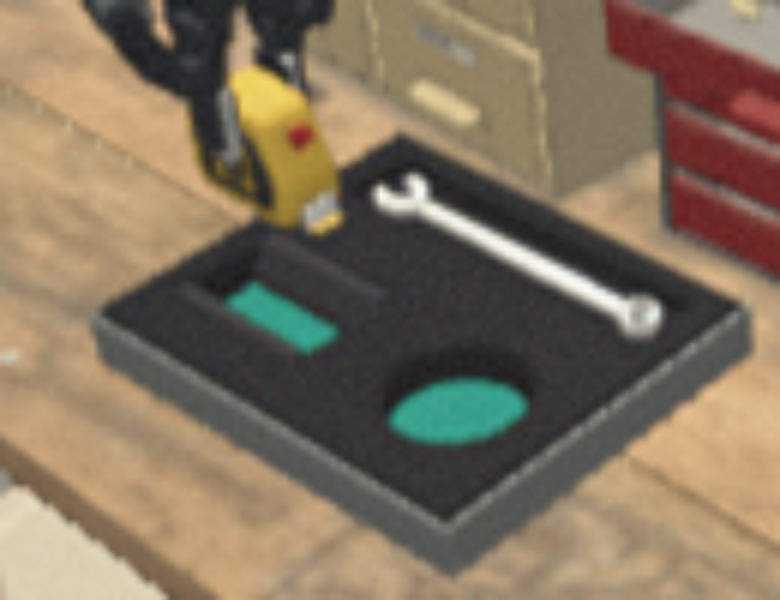

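The tape hangs over the cutout (green bottom at crop 280,320), and the body end is at tool-x -38 mm as estimated. I'll descend to just above the foam.

```bash
python3 -m pendant '[[[0.01,-0.005,0.05,0,-0.6],[0.01,-0.005,0.1,0,-0.6],[0.01,-0.005,0.13,0,-0.6],[0.01,-0.005,0.13,0,-0.6],[0.01,-0.005,0.13,0,-0.6]]]' 70 >/dev/null; python3 go.py .4645 .245 .019 1.8; python3 vw.py v2;python3 go.py .4645 .245 .019 1.8
```

```text
units [ 0.01  -0.006  0.141] turn -0.002 yaw 1.5369871885323223 p [0.4665 0.242  0.0613] F [-0.3 -0.5 -2.1] open 0.02815877802253269 grip 72.40545167354867 t 7.5 q [ 0.27  0.36  1.78 -0.    0.99  0.24]
247 tape x [0.4504 0.4643 0.4818] y [0.2015 0.2033 0.2691 0.2829] z [0.0214 0.1142]
tool-x [-0.0406 -0.039   0.0267  0.0403]
units [ 0.009 -0.009  0.143] turn -0.002 yaw 1.5493360140305885 p [0.4671 0.2423 0.0619] F [-0.5 -0.2 -2. ] open 0.028541458667982283 grip 72.40720820613205 t 7.55 q [ 0.27  0.36  1.78 -0.    0.99  0.24]
```

View pics/v2.png

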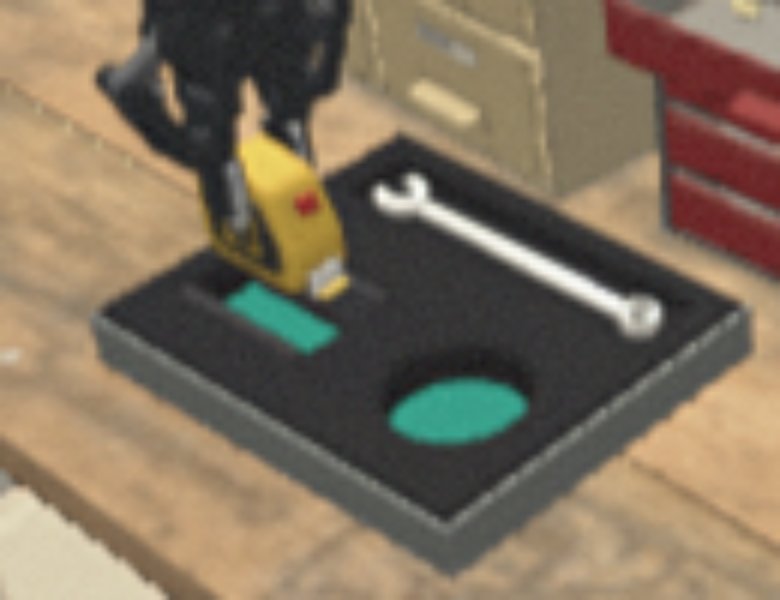

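It hangs centred over the mouth (crop 280,230). I'll press in gently.

```bash
python3 -m pendant '[[[0.01,-0.008,0.03,-0.002,-0.6],[0.01,-0.008,0.06,-0.002,-0.6],[0.01,-0.008,0.08,-0.002,-0.6],[0.01,-0.008,0.09,-0.002,-0.6],[0.01,-0.008,0.09,-0.002,-0.6]]]' 80; python3 go.py .4645 .245 .019 1.8
```

```text
clock: 7.97
eef_pos: [0.4634, 0.2456, 0.0335]
tool_rot: [[-0.032, 0.999, -0.002], [0.999, 0.032, -0.001], [-0.001, -0.002, -1.0]]
contact_force: [-0.1, 0.7, -2.2]
opening: 0.0287
grip_force: 81.0
units [-0.002  0.004  0.048] turn 0.0 yaw 1.8414467971167572 p [0.4634 0.2456 0.0335] F [-0.1  0.7 -2.2] open 0.028693681562869666 grip 80.96119666937739 t 7.9667 q [ 0.27  0.4   1.81 -0.    0.93  0.24]
```

```bash
python3 -m pendant '[[[0,0,0.02,0,-0.6],[0,0,0.035,0,-0.6],[0,0,0.05,0,-0.6],[0,0,0.05,0,-0.6],[0,0,0.05,0,-0.6],[0,0,0.05,0,-0.6]]]' 80; python3 go.py .4645 .245 .019 1.8
```

```text
clock: 8.47
eef_pos: [0.4644, 0.2459, 0.0194]
tool_rot: [[-0.032, 0.999, 0.0], [0.999, 0.032, 0.0], [0.0, 0.0, -1.0]]
contact_force: [1.3, 1.4, -4.1]
opening: 0.0283
grip_force: 80.7
units [-0.003  0.     0.001] turn 0.0 yaw 1.83341309281663 p [0.4644 0.2459 0.0194] F [ 1.3  1.4 -4.1] open 0.028263686248541108 grip 80.69089216645807 t 8.4667 q [0.27 0.42 1.82 0.   0.9  0.24]
```

```bash
python3 -m pendant '[[[0,0,0.005,0,-0.6],[0,0,0.01,0,-0.6],[0,0,0.015,0,-0.6],[0,0,0.015,0,-0.6],[0,0,0.015,0,-0.6]]]' 80;  python3 vw.py v3
```

```text
clock: 8.88
eef_pos: [0.4646, 0.246, 0.0189]
tool_rot: [[-0.032, 0.999, 0.002], [0.999, 0.032, 0.0], [0.0, 0.002, -1.0]]
contact_force: [-8.8, -1.8, 30.1]
opening: 0.0287
grip_force: 85.1
217 tape x [0.4466 0.4617 0.4802] y [0.2063 0.2068 0.2663 0.2746] z [0.0236 0.0729]
tool-x [-0.0399 -0.0391  0.0208  0.029 ]
```

View pics/v3.png

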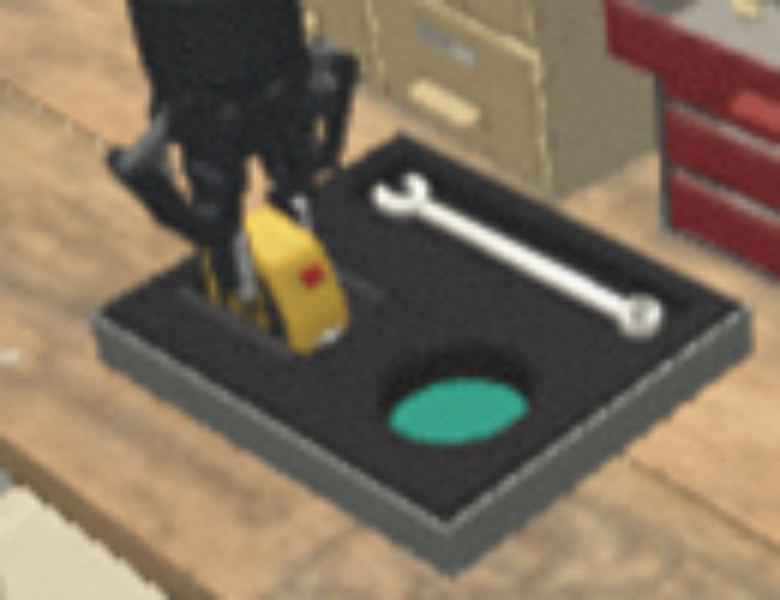

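```bash
python3 - <<'E'
from h import *
p,d,c=grab("scene");X=cloud(d,c)
hsv=cv2.cvtColor(p,cv2.COLOR_RGB2HSV);y=(hsv[...,0]>18)&(hsv[...,0]<32)&(hsv[...,1]>120)&(hsv[...,2]>170)&(d>0)
m=y&(abs(X[...,0]-.465)<.03)&(abs(X[...,1]-.24)<.045)&(X[...,2]>.055)
P=X[m];print(len(P),np.percentile(P[:,2],[10,25,50,75,90,97]).round(4), np.median(P[(abs(P[:,0]-.468)<.008)&(abs(P[:,1]-.242)<.015)][:,2]))
z=np.load("scene1.npz");p,d,X=z['p'],z['d'],z['X']
hsv=cv2.cvtColor(p,cv2.COLOR_RGB2HSV);y=(hsv[...,0]>18)&(hsv[...,0]<32)&(hsv[...,1]>120)&(hsv[...,2]>170)&(d>0)
m=y&(abs(X[...,0]-.49)<.03)&(abs(X[...,1]+.24)<.045)&(X[...,2]>.045)
P=X[m];print(len(P),np.percentile(P[:,2],[10,25,50,75,90,97]).round(4),np.median(P[(abs(P[:,0]-.493)<.008)&(abs(P[:,1]+.238)<.015)][:,2]))
E
python3 go.py .4645 .245 .019 1.8
```

```text
99 [0.0615 0.0644 0.0677 0.0698 0.0714 0.0721] 0.07008769528958303
255 [0.0495 0.054  0.0573 0.0591 0.0605 0.0613] 0.0594262588531182
units [-0.003 -0.    -0.   ] turn 0.001 yaw 1.8620136820936772 p [0.4645 0.246  0.0189] F [-8.8 -2.2 30.8] open 0.02803484996121444 grip 85.11696569854394 t 8.9833 q [ 0.27  0.42  1.83 -0.    0.89  0.24]
```

The top face is 10.6 mm above its bench height, so the tape is seated on the bottom (10 mm). I'll release and retreat.

```bash
python3 -m pendant '[[[0,0,-0.01,0,-0.6],[0,0,-0.01,0,-0.2],[0,0,-0.01,0,0.1],[0,0,-0.01,0,0.3],[0,0,-0.01,0,0.3],[0,0,-0.01,0,0.3]]]' 40
python3 -m pendant '[[[0,0,-0.05,0,0.3],[0,0,-0.15,0,0.3],[0,0,-0.28,0,0.3],[0,0,-0.4,0,0.3],[0,0,-0.5,0,0.3],[0,0,-0.5,0,0.3],[0,0,-0.5,0,0.3]]]' 40
python3 - <<'E'
from h import *
p,d,c=grab("scene");X=cloud(d,c)
hsv=cv2.cvtColor(p,cv2.COLOR_RGB2HSV);y=(hsv[...,0]>18)&(hsv[...,0]<32)&(hsv[...,1]>120)&(d>0)
m=y&(abs(X[...,0]-.465)<.03)&(abs(X[...,1]-.24)<.045)&(X[...,2]>.035)&(X[...,2]<.09)
P=X[m];T=P[(abs(P[:,0]-.468)<.008)&(abs(P[:,1]-.242)<.015)];print(len(P),np.median(T[:,2]),cv2.minAreaRect(P[:,:2].astype(np.float32)))
cv2.imwrite("pics/v4.png",cv2.resize(p[125:225,180:310,::-1],(780,600)))
E
```

```text
clock: 9.48
eef_pos: [0.464, 0.2457, 0.0176]
tool_rot: [[-0.032, 0.999, -0.001], [0.999, 0.032, -0.0], [-0.0, -0.001, -1.0]]
contact_force: [-0.5, -0.1, 0.0]
opening: 0.0552
grip_force: 0.0
clock: 10.07
eef_pos: [0.4655, 0.2462, 0.1699]
tool_rot: [[-0.032, 0.999, 0.004], [0.999, 0.032, 0.001], [0.001, 0.004, -1.0]]
contact_force: [-0.6, 0.1, -0.6]
opening: 0.0553
grip_force: 0.0
253 0.07123220660984309 ((0.46487298607826233, 0.2389959841966629), (0.08406835794448853, 0.03883371129631996), 85.5468978881836)
```

View pics/v4.png

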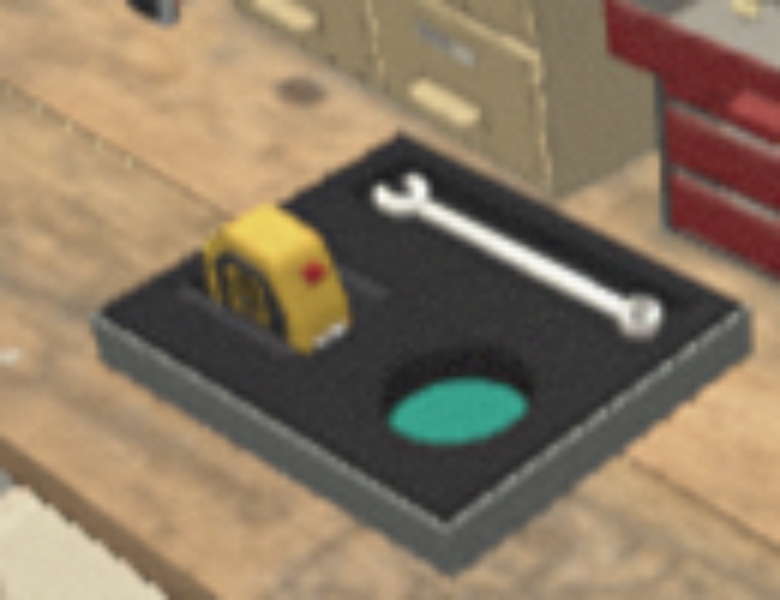

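The tape stands upright and home in the cutout, in line and released. Its top is about 11.8 mm above bench height (10 mm would be exact), and the gripper is clear.

```bash
python3 -c "
from cell import manip
print(manip.finish_job())"
```

```text
the job is handed in; nothing more can be done
None
```

The yellow tape measure is standing released in the rectangular cutout, its underside measured within about 2 mm of the bottom and its centre a few millimetres from the cutout's centre; the job was handed in at about 10 s with no verdict returned, and the multimeter and blue roll were left alone.

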